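# Fetch the lock cylinder from behind the padlocks

## Robot

A 6-joint arm with a two-finger parallel gripper is mounted at the origin on the work surface. World frame = base frame: x ahead of the robot, y to its left, z up, the work surface at z = 0. Lengths are in mm, angles in degrees, forces in N, time in s.
With the tool pointing down it reaches from about 350 to 850 mm from the base axis. Payload 8.1 kg.
Tool frame: the origin (TCP) lies at the very end of the fingers, on their centre line; the grasp point (between the pads) lies 19 mm behind it; z points along the fingers, y is the line along which they close (so a half turn about z gives the same grasp; the last joint's range is limited). The gripper opens to 85 mm and grips with 20 to 120 N. Pads are 22 mm wide; open, the fingers measure 114 mm over their backs; the gripper's body (76 mm by 85 mm) begins 54 mm behind the grasp point. The pads swing forward as they close: fully open they stand 13 mm farther back than shut.
Start: joints at [63.862, 7.471, 85.268, -0, 87.261, -4.893], TCP at [217.396, 559.236, 231.292] pointing down, gripper open.
Joint ranges: [-169.43, 169.43], [-51.17, 129.36], [1.28, 143.12], [-76.62, 256.62], [0, 156.53], [-152.29, 152.29]. Speed limits (degrees/s): [136.94, 136.94, 159.86, 180, 180, 180].

## Interface

Orientations are given as [roll, pitch, yaw] about the fixed x, y, z axes, in that order (R = Rz(yaw) Ry(pitch) Rx(roll)).
In Python, from bench import status, viewer, job gives the robot as it stands.
- The arm moves only by the tool arm_command, never from a script. Its argument "targets" is a list that holds one entry, the list of rows, each a list of 7 numbers: the shift along the world's x, y, z in m, then the turn, a rotation vector about the world's x, y, z in rad, then the opening, from -1 (shut) to 1 (fully open). In form: [[[dx, dy, dz, rx, ry, rz, gripper], ...]]. A call has 1 to 10 rows; each row shifts and turns the commanded pose from where the row before left it; what a row does not reach is not made up. A row lasts 1/8 s, in which the tool goes at most 62.5 mm and 10.7 degrees, less where a joint would pass 70% of its speed; a pose out of reach is approached as far as the arm can. A call with a gripper value outside its range is refused whole. The fingers move at their own pace and stop on an object; "force" is the grip in N (left out, the last holds). Time passes only in rows, so rows that do not move let the fingers close. It gives the time, the measured TCP pose, the force, the opening and the grip force at its end, in the units of the state.
- status.sense(): the state, without advancing time (a new reading comes with each control period).
- viewer.snapshot(name): name is "scene" or "top" or "wrist"; returns the picture (480x640x3 uint8, red, green, blue); there is no depth.
- viewer.camera_model(name): a dict with "vertical_fov" (degrees; the focal length in pixels is half the picture's height over the tangent of half this angle, whatever the lens; pixels are square), "cx", "cy" (the principal point, pixels), "xyz" and "attitude" of the camera in the world. Camera axes: x right, y down, z forward; pixel columns grow to the right and rows downward; lengths in mm; the calibration is good to about 2 mm. The wrist camera is an equidistant fisheye: a pixel r from the principal point sees the ray r / f radians off the axis. A picture is of the moment at which its call begins: read the wrist's pose just before it. camera_model takes no time and is no camera call; for the wrist camera it gives the pose at the moment of the call.
- job.hand_in(): hands the job in; it is judged then, once.
The state is a dict: "time": time; "joint_pos": joint angles; "qd": joint speeds; "joint_efforts": joint torques, N m; "tool_pos": TCP position; "tcp_rot": TCP orientation; "ft_force": force on the tool from outside, world axes, zero at the start; "wrist_torque": the same for the moment, N m; "finger_gap": finger opening in mm; "grip_force": force on a finger pad.
Only numpy, scipy, OpenCV 4.12 (cv2) and the standard library are available. Lean on these libraries where they do the work, as an engineer would, in place of code of your own. Each camera call takes 0.05 s, during which the arm holds its last target. There are 200 camera calls.

## Task

A customer needs the brass lock cylinder, which stands in the grey stock tray behind two padlocks in the same lane. Take those two padlocks out and stand them on the black rubber mat, then stand the brass cylinder, key slot up, in the large empty compartment of the white job tray, and after that put both padlocks back upright, each where it stood before. Leave the padlocks and the nickel cylinder of the other lane alone, and do not knock anything over.

Things in the scene. Friction and masses are not known exactly. Their poses are not given: they have to be found in the camera images.
- stock_tray: Grey fixed tray, 195 (x) x 220 mm, floor 5 mm thick, walls 40 mm high, near lip 25. Three lanes along x from -95 (near the robot) to +90 mm; the outer two, 70 mm wide, centred on y = +-70 mm, each hold two padlocks in file, 42 mm apart, arches across the lane, then 8 mm behind (+x) a cylinder with 60 mm free beyond it. Middle lane: cartons 30 mm high, not in the job. Origin: on the counter.
- bench_mat: Black rubber bench mat, fixed, 150 (x) x 140 mm (y), 4 mm thick. Origin: centre of the underside.
- job_tray: White job tray, fixed: floor 3 mm thick, walls 4 mm thick and 13 mm high. Origin: on the counter under the centre of the large, empty compartment, which is 100 x 100 mm inside; towards -x of it lies a small compartment, 42 mm wide, with the customer's key and screws in it.
- padlock_red: Padlock with red body, standing upright: body 24 (x) x 50 (y) x 44 mm (z), above it a steel shackle of 9 mm round rod in the y-z plane: two upright legs at y = -15 and +15 mm (39 mm over the outside), straight from z = 44 to 78 mm, arch top at z = 98 mm. About 0.15 to 0.31 kg. Origin: centre of the underside, z up, x the thin direction.
- padlock_blue: Padlock with blue body, standing upright: body 24 (x) x 50 (y) x 44 mm (z), above it a steel shackle of 9 mm round rod in the y-z plane: two upright legs at y = -15 and +15 mm (39 mm over the outside), straight from z = 44 to 78 mm, arch top at z = 98 mm. About 0.15 to 0.31 kg. Origin: centre of the underside, z up, x the thin direction.
- padlock_green: Padlock with green body, standing upright: body 24 (x) x 50 (y) x 44 mm (z), above it a steel shackle of 9 mm round rod in the y-z plane: two upright legs at y = -15 and +15 mm (39 mm over the outside), straight from z = 44 to 78 mm, arch top at z = 98 mm. About 0.15 to 0.31 kg. Origin: centre of the underside, z up, x the thin direction.
- padlock_yellow: Padlock with yellow body, standing upright: body 24 (x) x 50 (y) x 44 mm (z), above it a steel shackle of 9 mm round rod in the y-z plane: two upright legs at y = -15 and +15 mm (39 mm over the outside), straight from z = 44 to 78 mm, arch top at z = 98 mm. About 0.15 to 0.31 kg. Origin: centre of the underside, z up, x the thin direction.
- cylinder_brass: Brass (gold-coloured) round lock cylinder standing upright on its threaded end: threaded barrel 31 mm across from z = 0 to 31 mm, on top a face disc 34 mm across from z = 31 to 36 mm with a black key slot. About 0.12 to 0.24 kg. The one to fetch; it stands at the far end of one of the outer lanes of the stock tray. Origin: centre of the underside, z up.
- cylinder_nickel: Nickel (silver-coloured) round lock cylinder standing upright on its threaded end: threaded barrel 31 mm across from z = 0 to 31 mm, on top a face disc 34 mm across from z = 31 to 36 mm with a black key slot. About 0.12 to 0.24 kg. Stays where it is, at the far end of the other outer lane. Origin: centre of the underside, z up.

How it is judged (in metres and radians):
On the way, in this order (a step that is already met when the one before it is completed fails the run):
1. the two padlocks in front of the brass cylinder stand upright, let go, on the black mat; both cylinders and the other lane's padlocks still stand where they were (distance of each of cylinder_brass, cylinder_nickel from where it was at the start of the episode below 0.012 m and ((x of padlock_red in the frame of bench_mat between -0.064 and 0.064 m and y of padlock_red in the frame of bench_mat between -0.06 and 0.06 m and z of padlock_red in the frame of bench_mat below 0.012 m) or (distance of padlock_red from where it was at the start of the episode below 0.015 m and horizontal distance between padlock_red and cylinder_nickel below 0.11 m)) and ((x of padlock_blue in the frame of bench_mat between -0.064 and 0.064 m and y of padlock_blue in the frame of bench_mat between -0.06 and 0.06 m and z of padlock_blue in the frame of bench_mat below 0.012 m) or (distance of padlock_blue from where it was at the start of the episode below 0.015 m and horizontal distance between padlock_blue and cylinder_nickel below 0.11 m)) and ((x of padlock_green in the frame of bench_mat between -0.064 and 0.064 m and y of padlock_green in the frame of bench_mat between -0.06 and 0.06 m and z of padlock_green in the frame of bench_mat below 0.012 m) or (distance of padlock_green from where it was at the start of the episode below 0.015 m and horizontal distance between padlock_green and cylinder_nickel below 0.11 m)) and ((x of padlock_yellow in the frame of bench_mat between -0.064 and 0.064 m and y of padlock_yellow in the frame of bench_mat between -0.06 and 0.06 m and z of padlock_yellow in the frame of bench_mat below 0.012 m) or (distance of padlock_yellow from where it was at the start of the episode below 0.015 m and horizontal distance between padlock_yellow and cylinder_nickel below 0.11 m)) and angle between each of padlock_red, padlock_blue, padlock_green, padlock_yellow's own z axis and vertical below 0.15 rad and linear speed of each of padlock_red, padlock_blue, padlock_green, padlock_yellow below 0.03 m/s and contact force between the fingers and padlock_red below 0.5 N and contact force between the fingers and padlock_blue below 0.5 N and contact force between the fingers and padlock_green below 0.5 N and contact force between the fingers and padlock_yellow below 0.5 N), for 0.2 s.
2. the brass cylinder stands upright, let go, in the large compartment of the job tray while the two padlocks are still on the mat (x of cylinder_brass in the frame of job_tray between -0.04 and 0.04 m and y of cylinder_brass in the frame of job_tray between -0.04 and 0.04 m and z of cylinder_brass in the frame of job_tray below 0.01 m and ((x of padlock_red in the frame of bench_mat between -0.064 and 0.064 m and y of padlock_red in the frame of bench_mat between -0.06 and 0.06 m and z of padlock_red in the frame of bench_mat below 0.012 m) or (distance of padlock_red from where it was at the start of the episode below 0.015 m and horizontal distance between padlock_red and cylinder_nickel below 0.11 m)) and ((x of padlock_blue in the frame of bench_mat between -0.064 and 0.064 m and y of padlock_blue in the frame of bench_mat between -0.06 and 0.06 m and z of padlock_blue in the frame of bench_mat below 0.012 m) or (distance of padlock_blue from where it was at the start of the episode below 0.015 m and horizontal distance between padlock_blue and cylinder_nickel below 0.11 m)) and ((x of padlock_green in the frame of bench_mat between -0.064 and 0.064 m and y of padlock_green in the frame of bench_mat between -0.06 and 0.06 m and z of padlock_green in the frame of bench_mat below 0.012 m) or (distance of padlock_green from where it was at the start of the episode below 0.015 m and horizontal distance between padlock_green and cylinder_nickel below 0.11 m)) and ((x of padlock_yellow in the frame of bench_mat between -0.064 and 0.064 m and y of padlock_yellow in the frame of bench_mat between -0.06 and 0.06 m and z of padlock_yellow in the frame of bench_mat below 0.012 m) or (distance of padlock_yellow from where it was at the start of the episode below 0.015 m and horizontal distance between padlock_yellow and cylinder_nickel below 0.11 m)) and angle between each of cylinder_brass, padlock_red, padlock_blue, padlock_green, padlock_yellow's own z axis and vertical below 0.15 rad and linear speed of each of cylinder_brass, padlock_red, padlock_blue, padlock_green, padlock_yellow below 0.03 m/s and contact force between the fingers and cylinder_brass below 0.5 N and contact force between the fingers and padlock_red below 0.5 N and contact force between the fingers and padlock_blue below 0.5 N and contact force between the fingers and padlock_green below 0.5 N and contact force between the fingers and padlock_yellow below 0.5 N), for 0.2 s.
At the end, for the whole second after the job is handed in: Brass cylinder upright (0.15 rad) on the floor of the job tray's large compartment, within 40 mm of its centre in x and y; all four padlocks and the nickel cylinder upright within 15 mm of where each stood at the start; all let go and at rest (x of cylinder_brass in the frame of job_tray between -0.04 and 0.04 m and y of cylinder_brass in the frame of job_tray between -0.04 and 0.04 m and z of cylinder_brass in the frame of job_tray below 0.01 m and distance of each of padlock_red, padlock_blue, padlock_green, padlock_yellow, cylinder_nickel from where it was at the start of the episode below 0.015 m and angle between each of cylinder_brass, padlock_red, padlock_blue, padlock_green, padlock_yellow, cylinder_nickel's own z axis and vertical below 0.15 rad and linear speed of each of cylinder_brass, padlock_red, padlock_blue, padlock_green, padlock_yellow below 0.03 m/s and contact force between the fingers and cylinder_brass below 0.5 N and contact force between the fingers and padlock_red below 0.5 N and contact force between the fingers and padlock_blue below 0.5 N and contact force between the fingers and padlock_green below 0.5 N and contact force between the fingers and padlock_yellow below 0.5 N); the robot touches nothing.
It fails at once if the nickel cylinder is moved by more than 15 mm (distance of cylinder_nickel from where it was at the start of the episode above 0.015 m).
It fails at once if a padlock standing in the nickel cylinder's lane is gripped or pushed by the fingers ((x of padlock_red in the frame of stock_tray between -0.095 and 0.095 m and y of padlock_red in the frame of stock_tray between -0.105 and 0.105 m and horizontal distance between padlock_red and cylinder_nickel below 0.11 m and height (world z) of padlock_red below 0.015 m and contact force between the fingers and padlock_red above 2 N) or (x of padlock_blue in the frame of stock_tray between -0.095 and 0.095 m and y of padlock_blue in the frame of stock_tray between -0.105 and 0.105 m and horizontal distance between padlock_blue and cylinder_nickel below 0.11 m and height (world z) of padlock_blue below 0.015 m and contact force between the fingers and padlock_blue above 2 N) or (x of padlock_green in the frame of stock_tray between -0.095 and 0.095 m and y of padlock_green in the frame of stock_tray between -0.105 and 0.105 m and horizontal distance between padlock_green and cylinder_nickel below 0.11 m and height (world z) of padlock_green below 0.015 m and contact force between the fingers and padlock_green above 2 N) or (x of padlock_yellow in the frame of stock_tray between -0.095 and 0.095 m and y of padlock_yellow in the frame of stock_tray between -0.105 and 0.105 m and horizontal distance between padlock_yellow and cylinder_nickel below 0.11 m and height (world z) of padlock_yellow below 0.015 m and contact force between the fingers and padlock_yellow above 2 N)).
It fails at once if a padlock or a cylinder is knocked over (angle between any of padlock_red, padlock_blue, padlock_green, padlock_yellow, cylinder_brass, cylinder_nickel's own z axis and vertical above 1 rad).
It also fails if it takes over 125 s, if anything falls off the work surface, if the arm or the gripper's body presses on something with over 40 N, if the wrist force passes 120 N, or if a joint passes its speed limit or range.

## Working session

There is one attempt and no reset: what is moved stays moved. The work goes in short steps, Python scripts to look and compute and a tool call to move; the robot and the scene stay as the last step left them, time stands still between calls to the robot, and variables do not carry over. Pictures are saved under pics/ and viewed, at most 14 in all, crops included, and the job is handed in when it is done.

Besides the shell and the picture viewer there is one more tool, called as name([rows], argument=value, ...), one row to a line, values as JSON. arm_command: Moves the arm, as the interface text tells. Its arguments: {"type":"object","properties":{"targets":{"type":"array"},"force":{"type":"number"}},"required":["targets"]}

```bash
mkdir -p pics; ls
python3 - <<'E'
from bench import status, viewer
import cv2
print(status.sense())
for n in ("top","scene"):
    print(n,viewer.camera_model(n))
    cv2.imwrite(f"pics/{n}0.png",viewer.snapshot(n)[:,:,::-1])
E
```

```text
pics
{'time': 0.0, 'joint_pos': array([ 6.38609695e+01,  7.51480622e+00,  8.53298683e+01, -9.98743285e-04,
        8.72621751e+01, -4.89264230e+00]), 'qd': array([-0.06220459, -0.03740926, -0.02542942, -0.00876606,  0.01267269,
        0.00950831]), 'joint_efforts': array([ 4.27404419e-03, -5.69403577e+01, -5.00546265e+01, -1.64990104e-05,
        1.47942145e-02, -3.68564315e-05]), 'tool_pos': array([217.16208806, 558.72343647, 230.24194269]), 'tcp_rot': array([-1.79893455e+02, -8.11920823e-03,  1.58753653e+02]), 'ft_force': array([ 0.21721607, -0.27222606, -0.80627963]), 'wrist_torque': array([-0.0369202 , -0.00336255,  0.02953936]), 'grip_force': 0.0, 'finger_gap': 85.4690364193996}
top {'vertical_fov': 48.037691581518814, 'cx': 321.7563240803653, 'cy': 231.46013142664853, 'xyz': array([ 352.65658208,  -12.9374355 , 1163.06926656]), 'attitude': array([-1.69651562e+02, -8.50413733e-02, -9.02164458e+01])}
scene {'vertical_fov': 45.68436609888913, 'cx': 328.77293044712445, 'cy': 242.51240096927404, 'xyz': array([1323.30427643,  217.69575387,  666.49003127]), 'attitude': array([-1.28032375e+02, -1.01537546e-01,  1.07470386e+02])}
```

View pics/top0.png

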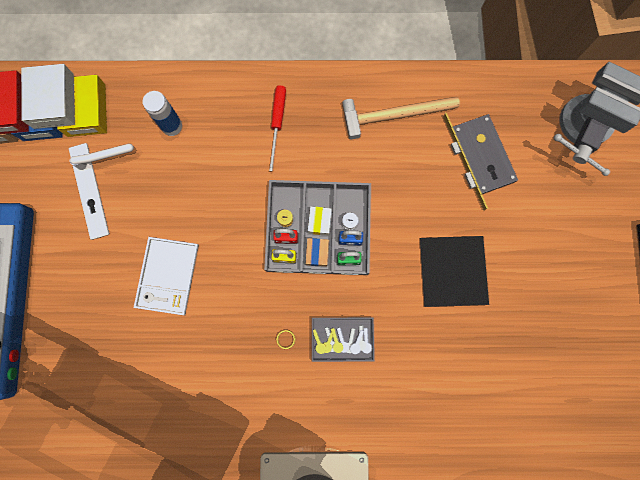

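View pics/scene0.png

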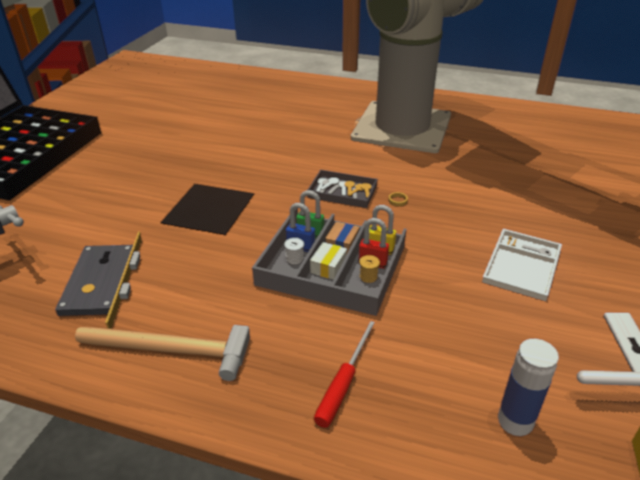

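The top view has +x up and +y left. The brass cylinder is at (285,217), with red (285,236) and yellow (284,256) in front of it. The mat is at (454,271) and the job tray's large compartment at about (170,262). The nickel lane (blue, green) is on the right.

```bash
cat > h.py <<'E'
import numpy as np, cv2
from scipy.spatial.transform import Rotation as R
from bench import status, viewer
def rays(m,px,fish=False):
    px=np.atleast_2d(np.float64(px)); f=240/np.tan(np.radians(m['vertical_fov']/2))
    d=(px-[m['cx'],m['cy']])/f
    if fish:
        th=np.linalg.norm(d,axis=1,keepdims=True)+1e-12
        d=np.c_[np.sin(th)*d/th,np.cos(th)]
    else: d=np.c_[d,np.ones(len(d))]
    return R.from_euler('xyz',m['attitude'],degrees=True).apply(d)
def onz(m,px,z,fish=False):
    d=rays(m,px,fish); o=np.array(m['xyz']); return (o+d*((z-o[2])/d[:,2:]))[:,:2]
def proj(m,P,fish=False):
    c=R.from_euler('xyz',m['attitude'],degrees=True).inv().apply(np.atleast_2d(P)-m['xyz'])
    f=240/np.tan(np.radians(m['vertical_fov']/2))
    if fish:
        n=np.linalg.norm(c[:,:2],axis=1,keepdims=True)+1e-12
        return c[:,:2]/n*np.arctan2(n,c[:,2:])*f+[m['cx'],m['cy']]
    return c[:,:2]/c[:,2:]*f+[m['cx'],m['cy']]
def blob(mask,n=1):
    cs=cv2.findContours(mask.astype(np.uint8),cv2.RETR_EXTERNAL,cv2.CHAIN_APPROX_NONE)[0]
    return sorted(cs,key=cv2.contourArea)[::-1][:n]
E
python3 - <<'E'
from h import *
np.set_printoptions(precision=1,suppress=True)
im=cv2.imread('pics/top0.png'); hsv=cv2.cvtColor(im,cv2.COLOR_BGR2HSV); m=viewer.camera_model('top')
H,S,V=[hsv[:,:,i].astype(int) for i in range(3)]
def roi(mask,x0,y0,x1,y1):
    o=np.zeros_like(mask); o[y0:y1,x0:x1]=mask[y0:y1,x0:x1]; return o
def rect(n,mask,z):
    c=blob(mask)[0]; r=cv2.minAreaRect(c); b=cv2.boxPoints(r)
    w=onz(m,b,z); print(n,r,'centre',w.mean(0),'\n',w)
rect('mat',roi(V<70,405,225,505,320),4)
rect('jobtray',roi((S<60)&(V>130),120,225,210,325),13)
rect('stock',roi(S<80,255,170,380,285),40)
rect('yellow',roi((H>20)&(H<35)&(S>150)&(V>120),268,247,300,268),49)
rect('red',roi(((H<6)|(H>172))&(S>150)&(V>90),268,226,300,246),49)
rect('brass',roi((H>15)&(H<33)&(S>100),272,205,298,230),41)
cv2.imwrite('pics/c0.png',cv2.resize(im[170:290,250:390],None,fx=5,fy=5,interpolation=cv2.INTER_CUBIC))
E
```

```text
mat ((453.88922119140625, 271.00616455078125), (69.67034149169922, 65.0108642578125), 86.8201675415039) centre [ 477.4 -300.5] 
 [[ 549.  -228.8]
 [ 556.5 -371.1]
 [ 405.6 -370.6]
 [ 398.4 -231.6]]
jobtray ((165.46890258789062, 275.4939880371094), (51.33758544921875, 74.26689147949219), 10.954061508178711) centre [469.1 319. ] 
 [[401.5 384. ]
 [558.  362.7]
 [536.2 252.7]
 [380.7 276.6]]
stock ((317.91229248046875, 227.1304168701172), (105.04167175292969, 92.01557159423828), 1.9091525077819824) centre [568.7  -7.3] 
 [[ 473.3  106. ]
 [ 672.3  102.4]
 [ 663.8 -123.9]
 [ 465.2 -113.5]]
yellow ((283.167724609375, 255.48153686523438), (24.018518447875977, 12.036994934082031), 3.1798300743103027) centre [505.5  65.3] 
 [[494.3  90.9]
 [519.6  89.8]
 [516.6  39.7]
 [491.3  40.9]]
red ((285.5, 236.0), (12.0, 23.0), 90.0) centre [546.7  60.8] 
 [[559.6  85.1]
 [559.4  36.7]
 [533.8  36.6]
 [534.   84.8]]
brass ((285.2500305175781, 217.75001525878906), (16.970561981201172, 14.849241256713867), 45.0) centre [587.5  62.2] 
 [[589.2  86.1]
 [612.   64. ]
 [585.8  38.2]
 [563.1  60.4]]
```

View pics/c0.png

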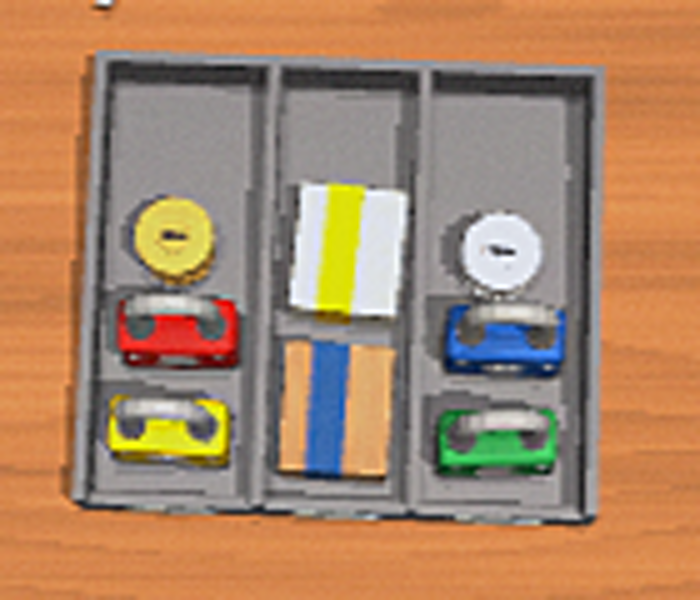

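The crop shows the tray turned about -3°. Brass, red and yellow are in the left (+y) lane, with nickel, blue and green in the right lane, and everything is upright. I'll move above the brass lane and refine the poses with the wrist camera.

arm_command([
  [[0.031,-0.05,0,0,0,0.0327,1],[0.031,-0.05,0,0,0,0.0327,1],[0.031,-0.05,0,0,0,0.0327,1],[0.031,-0.05,0,0,0,0.0327,1],[0.031,-0.05,0,0,0,0.0327,1],[0.031,-0.05,0,0,0,0.0327,1],[0.031,-0.05,0,0,0,0.0327,1],[0.031,-0.05,0,0,0,0.0327,1],[0.031,-0.05,0,0,0,0.0327,1],[0.031,-0.05,0,0,0,0.0327,1]],
])

```text
time: 1.35
tool_pos: [528.0, 57.4, 231.0]
tcp_rot: [180.0, -0.0, 177.5]
ft_force: [0.1, 0.7, 1.0]
finger_gap: 85.1
grip_force: 0.0
```

arm_command([
  [[0,0,0,0,0,0,1],[0,0,0,0,0,0,1]],
])

```text
time: 1.6
tool_pos: [527.0, 59.2, 230.7]
tcp_rot: [180.0, -0.1, 177.4]
ft_force: [-0.1, 0.8, -0.5]
finger_gap: 85.2
grip_force: 0.0
```

Run:
```python
from h import *
s=status.sense();print(s['tool_pos'],s['tcp_rot'],s['joint_pos'])
m=viewer.camera_model('wrist');im=viewer.snapshot('wrist')[:,:,::-1]
np.save('m1.npy',m,allow_pickle=True);print(m)
cv2.imwrite('pics/w1.png',im)
```

```text
[527.03046877  59.1741953  230.71678104] [ 1.79981075e+02 -7.46815807e-02  1.77421191e+02] [ 8.50064754e-01 -3.26153796e+00  9.63248857e+01  2.33898523e-02
  8.70100685e+01 -8.65723488e+01]
{'vertical_fov': 65.70646984690485, 'cx': 318.6310946664472, 'cy': 242.03364211316568, 'xyz': array([444.87509327,  62.71672633, 373.75443676]), 'attitude': array([1.61327441e+02, 1.05115774e-02, 8.74010174e+01])}
```

View pics/w1.png

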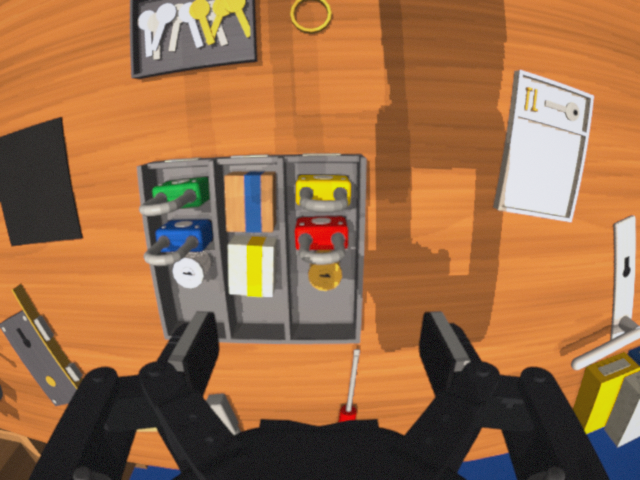

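The wrist view looks down the lane. Yellow is at (323,187), red at (323,232) and the brass disc at (325,275), with the gripper pads at the bottom. The mat is at the left edge and the job tray at (545,145).

Run:
```python
from h import *
np.set_printoptions(precision=1,suppress=True)
def roi(mask,x0,y0,x1,y1):
    o=np.zeros_like(mask); o[y0:y1,x0:x1]=mask[y0:y1,x0:x1]; return o
im=cv2.imread('pics/w1.png'); hsv=cv2.cvtColor(im,cv2.COLOR_BGR2HSV); m=np.load('m1.npy',allow_pickle=True).item()
H,S,V=[hsv[:,:,i].astype(int) for i in range(3)]
for n,k,z in (('yellow',roi((H>20)&(H<35)&(S>150)&(V>90),290,168,360,215),49),('red',roi(((H<6)|(H>172))&(S>150)&(V>80),290,210,360,262),49),('brass',roi((H>15)&(H<33)&(S>100),300,255,350,295),41)):
    c=blob(k)[0][:,0]; w=onz(m,c,z,True)
    print(n,cv2.boundingRect(c),'x',w[:,0].min(),w[:,0].max(),'y',w[:,1].min(),w[:,1].max(),'mid',(w.min(0)+w.max(0))/2)
# top-view check in both: tray edges at z=40 (corner pixels read off), job and mat
t=(S<80)&(V>60)
for n,k,z in (('stock',roi(t,132,150,372,348),40),('job',roi((S<60)&(V>120),490,65,600,225),13)):
    c=blob(k)[0]; q=cv2.approxPolyDP(c,0.03*cv2.arcLength(c,True),True)[:,0]; print(n,q.tolist()); print(onz(m,q,z,True))
print('brass top/wrist disc; arm j', [proj(m,[[584,61,41],[547,62,49],[506,64,49]],True)])
mt=viewer.camera_model('top'); print(proj(mt,[[584,61,41],[547,62,49],[506,64,49]]))
```

```text
yellow (295, 175, 56, 30) x 491.58372352766776 519.7526379411723 y 38.39069925039918 87.91945110353431 mid [505.7  63.2]
red (294, 216, 54, 34) x 529.9285724804517 561.8942683513552 y 35.59134398284942 84.18735789675783 mid [545.9  59.9]
brass (308, 262, 34, 29) x 578.3148594036552 607.8701874943963 y 45.515929768399744 78.0178168146219 mid [593.1  61.8]
stock [[365, 158], [148, 163], [188, 208], [138, 166], [165, 338], [167, 266], [175, 347], [358, 342]]
[[ 479.7  102.8]
 [ 469.9 -102.9]
 [ 517.4  -66.3]
 [ 471.6 -114.4]
 [ 664.9 -122.5]
 [ 576.5  -99.6]
 [ 677.  -112.7]
 [ 672.9   94.7]]
job [[519, 70], [498, 209], [571, 221], [593, 96]]
[[386.9 274.5]
 [537.8 252.4]
 [553.8 358.9]
 [403.3 381.4]]
brass top/wrist disc; arm j [array([[323.4, 268. ],
       [323. , 234.1],
       [323.3, 189.9]])]
[[285.8 219.3]
 [284.9 235.8]
 [283.8 255.2]]
```

arm_command([
  [[-0.021,0.0043,0,0,0,0,1],[0,0,-0.045,0,0,0,1],[0,0,-0.045,0,0,0,1],[0,0,-0.04,0,0,0,1],[0,0,-0.03,0,0,0,1],[0,0,-0.014,0,0,0,1],[0,0,-0.005,0,0,0,1],[0,0,0,0,0,0,1]],
])

```text
time: 2.65
tool_pos: [507.0, 63.9, 53.2]
tcp_rot: [180.0, 0.1, 177.5]
ft_force: [0.6, 0.7, -0.5]
finger_gap: 85.5
grip_force: 0.0
```

Run:
```python
from h import *
s=status.sense();print(s['tool_pos'],s['tcp_rot'])
cv2.imwrite('pics/w2.png',viewer.snapshot('wrist')[:,:,::-1])
```

```text
[506.9697717   63.9413506   53.19494414] [1.79991138e+02 6.85352315e-02 1.77522215e+02]
```

View pics/w2.png

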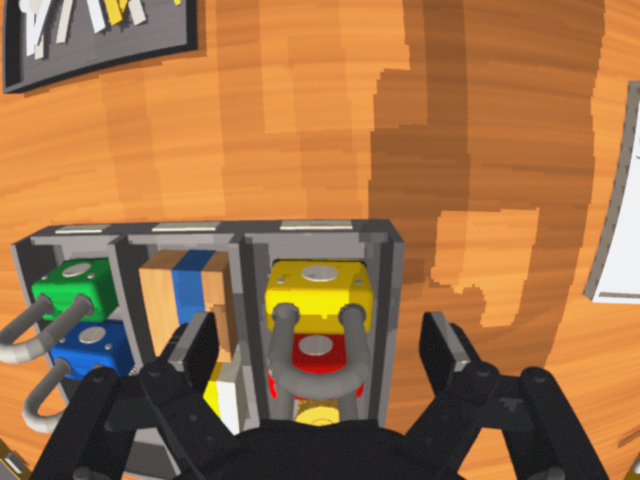

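The yellow shackle legs (285 and 352) are centred between the pads (about 205 and 432). I'll close on it.

arm_command([
  [[0,0,0,0,0,0,0.2],[0,0,0,0,0,0,0],[0,0,0,0,0,0,-0.5],[0,0,0,0,0,0,-0.5],[0,0,0,0,0,0,-0.5],[0,0,0,0,0,0,-0.5]],
], force=50)

```text
time: 3.45
tool_pos: [506.9, 63.5, 52.9]
tcp_rot: [180.0, 0.1, 177.5]
ft_force: [-1.3, 0.9, 5.3]
finger_gap: 37.5
grip_force: 49.9
```

arm_command([
  [[0,0,0,0,0,0,-0.5],[0,0,0.005,0,0,0,-0.5],[0,0,0.015,0,0,0,-0.5],[0,0,0.015,0,0,0,-0.5]],
])

```text
time: 3.95
tool_pos: [506.3, 63.5, 88.3]
tcp_rot: [-180.0, -0.0, 177.5]
ft_force: [-0.1, -0.0, -2.2]
finger_gap: 37.5
grip_force: 50.3
```

arm_command([
  [[0,0,0.03,0,0,0,-0.5],[0,0,0.03,0,0,0,-0.5],[0,0,0.03,0,0,0,-0.5],[0,0,0,0,0,0,-0.5]],
])

```text
time: 4.45
tool_pos: [508.7, 63.6, 181.4]
tcp_rot: [180.0, 0.4, 177.5]
ft_force: [0.5, -0.1, -1.1]
finger_gap: 37.7
grip_force: 50.4
```

Run:
```python
from h import *
s=status.sense();print(s['tool_pos'],s['ft_force'],s['wrist_torque'])
cv2.imwrite('pics/w3.png',viewer.snapshot('wrist')[:,:,::-1])
```

```text
[508.67327336  63.59005509 181.35556721] [ 0.52848299 -0.12889197 -1.0958481 ] [ 0.01965557 -0.05145205  0.02721999]
```

View pics/w3.png

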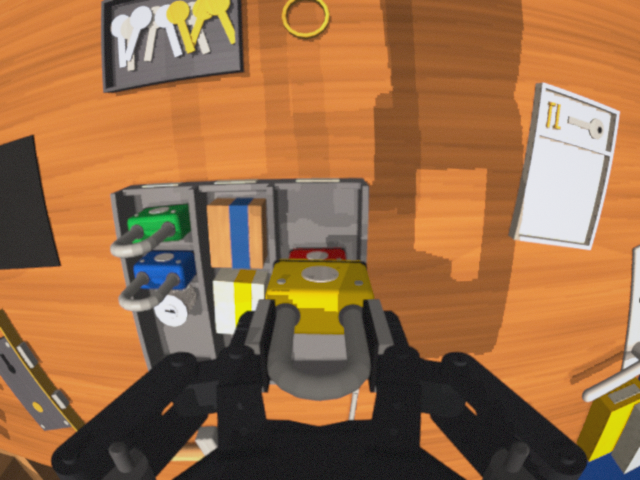

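Yellow is held upright and square to the tool. Now to the mat.

arm_command([
  [[-0.008,-0.045,0,0,0,0,-0.5],[-0.008,-0.046,0,0,0,0,-0.5],[-0.008,-0.046,0,0,0,0,-0.5],[-0.009,-0.046,0,0,0,0,-0.5],[-0.009,-0.046,0,0,0,0,-0.5],[-0.008,-0.046,0,0,0,0,-0.5],[-0.008,-0.046,0,0,0,0,-0.5],[-0.008,-0.042,0,0,0,0,-0.5],[0,0,0,0,0,0,-0.5]],
])

```text
time: 5.62
tool_pos: [438.7, -301.5, 175.6]
tcp_rot: [180.0, -0.1, 177.3]
ft_force: [-0.1, 0.8, -2.2]
finger_gap: 37.5
grip_force: 50.9
```

arm_command([
  [[0,0,-0.04,0,0,0,-0.5],[0,0,-0.04,0,0,0,-0.5],[0,0,-0.025,0,0,0,-0.5],[0,0,-0.012,0,0,0,-0.5],[0,0,0,0,0,0,-0.5]],
])

```text
time: 6.25
tool_pos: [439.8, -298.4, 59.3]
tcp_rot: [179.9, -0.1, 177.5]
ft_force: [0.3, -0.3, -1.5]
finger_gap: 37.3
grip_force: 50.9
```

arm_command([
  [[0,0,-0.004,0,0,0,-0.5],[0,0,-0.002,0,0,0,-0.5],[0,0,-0.0015,0,0,0,-0.5],[0,0,0,0,0,0,-0.5]],
])

```text
time: 6.75
tool_pos: [440.4, -299.5, 53.0]
tcp_rot: [-180.0, 0.0, 177.5]
ft_force: [-0.1, 0.8, -2.1]
finger_gap: 37.6
grip_force: 50.9
```

arm_command([
  [[0,0,-0.001,0,0,0,-0.5],[0,0,0,0,0,0,-0.5],[0,0,0,0,0,0,0.2],[0,0,0,0,0,0,1],[0,0,0,0,0,0,1],[0,0,0,0,0,0,1],[0,0,0,0,0,0,1]],
])

```text
time: 7.62
tool_pos: [440.4, -299.5, 51.8]
tcp_rot: [-180.0, 0.0, 177.5]
ft_force: [0.0, 0.9, 0.3]
finger_gap: 85.5
grip_force: 0.0
```

arm_command([
  [[0,0,0.03,0,0,0,1],[0,0,0.03,0,0,0,1],[0,0,0.03,0,0,0,1],[0,0,0.03,0,0,0,1],[0.009,0.045,0,0,0,0,1],[0.01,0.045,0,0,0,0,1],[0.01,0.045,0,0,0,0,1],[0,0,0,0,0,0,1]],
])

```text
time: 8.62
tool_pos: [469.9, -161.9, 171.8]
tcp_rot: [180.0, 0.0, 177.7]
ft_force: [0.3, -0.8, 0.0]
finger_gap: 85.2
grip_force: 0.0
```

Run:
```python
from h import *
s=status.sense();print(s['tool_pos'])
a=viewer.snapshot('top')[:,:,::-1]
b=viewer.snapshot('scene')[:,:,::-1]
cv2.imwrite('pics/t2.png',np.hstack([cv2.resize(a[170:320,240:500],(520,300)),b[160:310,150:430]]) if 0 else np.vstack([cv2.resize(a[170:320,240:500],(560,300)),cv2.resize(b[160:310,150:430],(560,300))]))
cv2.imwrite('pics/t2full.png',a)
```

```text
[ 469.86921941 -161.88006847  171.83711823]
```

View pics/t2.png

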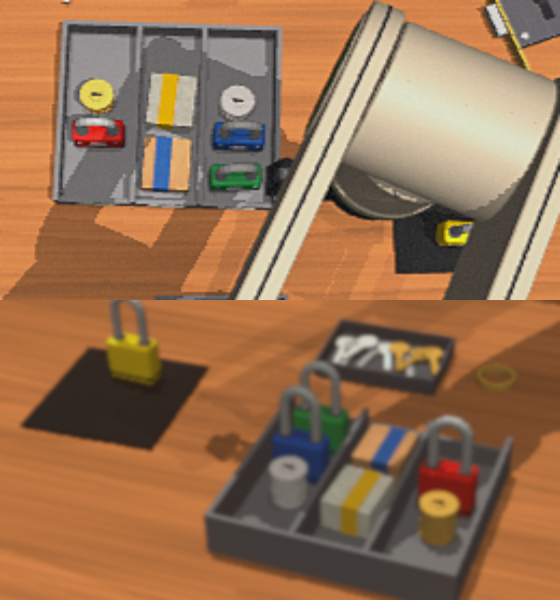

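Yellow stands upright on the mat and everything else is unmoved. Next is red.

arm_command([
  [[0.0154,0.0444,0,0,0,0,1],[0.0154,0.0444,0,0,0,0,1],[0.0154,0.0444,0,0,0,0,1],[0.0154,0.0444,0,0,0,0,1],[0.0154,0.0444,0,0,0,0,1],[0,0,0,0,0,0,1],[0,0,0,0,0,0,1]],
])

```text
time: 9.6
tool_pos: [546.5, 56.3, 171.5]
tcp_rot: [-180.0, -0.0, 177.5]
ft_force: [0.6, 0.1, -0.1]
finger_gap: 85.5
grip_force: 0.0
```

Run:
```python
from h import *
np.set_printoptions(precision=1,suppress=True)
s=status.sense();print(s['tool_pos'],s['tcp_rot'])
m=viewer.camera_model('wrist');im=viewer.snapshot('wrist')[:,:,::-1].copy()
hsv=cv2.cvtColor(im,cv2.COLOR_BGR2HSV);H,S,V=[hsv[:,:,i].astype(int) for i in range(3)]
k=((H<6)|(H>172))&(S>150)&(V>80);k[:,:250]=0;k[:,400:]=0;k[380:]=0
c=blob(k)[0][:,0];w=onz(m,c,49,True);print(w.min(0),w.max(0),(w.min(0)+w.max(0))/2,cv2.minAreaRect(c))
```

```text
[546.5  56.3 171.5] [-180.    -0.   177.5]
[530.2  35.7] [561.9  84.8] [546.1  60.2] ((324.5, 231.5), (39.0, 65.0), 90.0)
```

arm_command([
  [[0.0015,0.0038,0,0,0,0,1],[0,0,-0.04,0,0,0,1],[0,0,-0.04,0,0,0,1],[0,0,-0.025,0,0,0,1],[0,0,-0.01,0,0,0,1],[0,0,-0.004,0,0,0,1],[0,0,0,0,0,0,1]],
])

```text
time: 10.52
tool_pos: [548.7, 61.2, 53.8]
tcp_rot: [180.0, 0.1, 177.5]
ft_force: [0.2, -0.2, 0.5]
finger_gap: 85.4
grip_force: 0.0
```

arm_command([
  [[0,0,0,0,0,0,0.2],[0,0,0,0,0,0,0],[0,0,0,0,0,0,-0.5],[0,0,0,0,0,0,-0.5],[0,0,0,0,0,0,-0.5],[0,0,0,0,0,0,-0.5],[0,0,0,0,0,0,-0.5]],
])

```text
time: 11.4
tool_pos: [548.5, 61.3, 53.6]
tcp_rot: [-180.0, 0.1, 177.5]
ft_force: [-1.7, -1.6, 6.1]
finger_gap: 37.7
grip_force: 49.9
```

arm_command([
  [[0,0,0.005,0,0,0,-0.5],[0,0,0.015,0,0,0,-0.5],[0,0,0.03,0,0,0,-0.5],[0,0,0.035,0,0,0,-0.5],[0,0,0.035,0,0,0,-0.5],[0,0,0,0,0,0,-0.5]],
])

```text
time: 12.15
tool_pos: [550.3, 61.5, 177.1]
tcp_rot: [180.0, 0.4, 177.5]
ft_force: [-0.3, -0.2, -2.7]
finger_gap: 37.4
grip_force: 50.7
```

arm_command([
  [[-0.0045,-0.045,0,0,0,0,-0.5],[-0.0045,-0.045,0,0,0,0,-0.5],[-0.0045,-0.045,0,0,0,0,-0.5],[-0.0045,-0.045,0,0,0,0,-0.5],[-0.0045,-0.045,0,0,0,0,-0.5],[-0.0045,-0.045,0,0,0,0,-0.5],[-0.0045,-0.045,0,0,0,0,-0.5],[-0.0045,-0.045,0,0,0,0,-0.5],[0,0,0,0,0,0,-0.5],[0,0,0,0,0,0,-0.5]],
])

```text
time: 13.4
tool_pos: [511.1, -298.0, 171.2]
tcp_rot: [179.9, -0.1, 177.5]
ft_force: [-0.1, 0.7, -3.4]
finger_gap: 37.4
grip_force: 51.2
```

arm_command([
  [[0,0,-0.04,0,0,0,-0.5],[0,0,-0.04,0,0,0,-0.5],[0,0,-0.025,0,0,0,-0.5],[0,0,-0.01,0,0,0,-0.5],[0,0,0,0,0,0,-0.5],[0,0,0,0,0,0,-0.5]],
])

```text
time: 14.15
tool_pos: [513.0, -299.0, 59.4]
tcp_rot: [-179.9, 0.1, 177.5]
ft_force: [0.4, -0.9, -2.4]
finger_gap: 37.7
grip_force: 51.4
```

arm_command([
  [[0,0,-0.004,0,0,0,-0.5],[0,0,-0.002,0,0,0,-0.5],[0,0,-0.0007,0,0,0,-0.5],[0,0,0,0,0,0,-0.5],[0,0,0,0,0,0,0.2],[0,0,0,0,0,0,1],[0,0,0,0,0,0,1],[0,0,0,0,0,0,1],[0,0,0,0,0,0,1]],
])

```text
time: 15.28
tool_pos: [511.9, -298.6, 51.0]
tcp_rot: [180.0, -0.0, 177.5]
ft_force: [0.7, 0.6, 0.0]
finger_gap: 85.3
grip_force: 0.0
```

arm_command([
  [[0,0,0.03,0,0,0,1],[0,0,0.03,0,0,0,1],[0,0,0.03,0,0,0,1],[0,0,0.03,0,0,0,1],[0.009,0.045,0,0,0,-0.15,1],[0.009,0.045,0,0,0,-0.15,1],[0.009,0.045,0,0,0,-0.15,1],[0.009,0.045,0,0,0,-0.15,1],[0.009,0.045,0,0,0,-0.15,1],[0.009,0.045,0,0,0,-0.15,1]],
])

```text
time: 16.52
tool_pos: [566.1, -27.2, 171.2]
tcp_rot: [180.0, 0.0, 125.6]
ft_force: [1.1, 0.1, -0.4]
finger_gap: 85.4
grip_force: 0.0
```

arm_command([
  [[0.009,0.045,0,0,0,-0.15,1],[0.009,0.045,0,0,0,-0.15,1],[0,0,0,0,0,-0.15,1],[0,0,0,0,0,-0.15,1],[0,0,0,0,0,-0.07,1],[0,0,0,0,0,0,1],[0,0,0,0,0,0,1]],
])

```text
time: 17.4
tool_pos: [583.9, 61.3, 171.1]
tcp_rot: [-180.0, -0.0, 87.6]
ft_force: [0.8, 0.2, 0.5]
finger_gap: 85.3
grip_force: 0.0
```

Run:
```python
from h import *
np.set_printoptions(precision=1,suppress=True)
s=status.sense();print(s['tool_pos'],s['tcp_rot'],s['joint_pos'])
m=viewer.camera_model('wrist');im=viewer.snapshot('wrist')[:,:,::-1].copy()
cv2.imwrite('pics/w4.png',im);np.save('m4.npy',m,allow_pickle=True);print(m['xyz'])
print(proj(m,[[588,61.5,41]],True))
b=viewer.snapshot('scene')[:,:,::-1];cv2.imwrite('pics/v4.png',np.vstack([im[:,:],b[160:310]][:1]) )
cv2.imwrite('pics/v4.png',cv2.vconcat([cv2.resize(im,(560,420)),cv2.resize(b[150:310,150:430],(560,180))[:180]]))
```

```text
[583.9  61.3 171.1] [-180.    -0.    87.6] [ 1.   7.5 91.6  0.  80.9  3.4]
[587.8 144.  314. ]
[[323.5 229. ]]
```

View pics/v4.png

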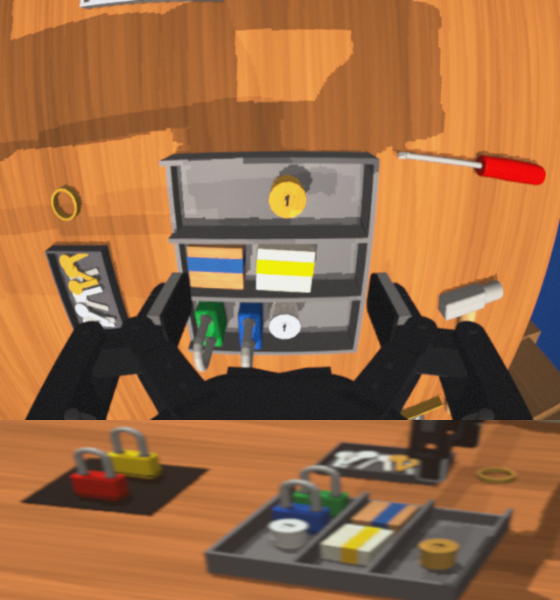

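Both padlocks stand on the mat and the brass cylinder is exposed, at about (328,227) in the wrist frame. I'll measure it from both views.

Run:
```python
from h import *
np.set_printoptions(precision=1,suppress=True)
m=np.load('m4.npy',allow_pickle=True).item();im=cv2.imread('pics/w4.png')
hsv=cv2.cvtColor(im,cv2.COLOR_BGR2HSV);H,S,V=[hsv[:,:,i].astype(int) for i in range(3)]
k=(H>15)&(H<33)&(S>100);k[:200]=0;k[260:]=0;k[:,:290]=0;k[:,365:]=0
for vmin in (60,120,150,180,200):
    c=blob(k&(V>vmin))[0][:,0];w=onz(m,c,41,True);print(vmin,w.min(0),w.max(0),cv2.minEnclosingCircle(w.astype(np.float32)))
```

```text
60 [575.2  44.9] [608.4  84.3] ((591.2410278320312, 64.60918426513672), 19.858936309814453)
120 [575.2  44.9] [608.4  84.2] ((591.6159057617188, 64.59393310546875), 19.795068740844727)
150 [575.2  44.9] [608.4  78.8] ((591.4160766601562, 61.99549102783203), 17.247379302978516)
180 [575.2  45.7] [608.4  78.7] ((591.6209716796875, 61.916099548339844), 16.922317504882812)
200 [575.2  45.7] [608.4  78.1] ((591.6915283203125, 61.72950744628906), 16.723432540893555)
```

arm_command([
  [[0.0077,0.0007,0,0,0,0,1],[0,0,-0.045,0,0,0,1],[0,0,-0.045,0,0,0,1],[0,0,-0.04,0,0,0,1],[0,0,-0.018,0,0,0,1],[0,0,-0.008,0,0,0,1],[0,0,0,0,0,0,1],[0,0,0,0,0,0,1]],
])

```text
time: 18.5
tool_pos: [593.1, 62.1, 17.0]
tcp_rot: [179.8, -0.0, 87.5]
ft_force: [0.7, 0.9, 0.1]
finger_gap: 85.5
grip_force: 0.0
```

arm_command([
  [[0,0,0,0,0,0,0.2],[0,0,0,0,0,0,0],[0,0,0,0,0,0,-0.5],[0,0,0,0,0,0,-0.5],[0,0,0,0,0,0,-0.5],[0,0,0,0,0,0,-0.5],[0,0,0,0,0,0,-0.5]],
])

```text
time: 19.38
tool_pos: [591.9, 62.1, 15.6]
tcp_rot: [180.0, -0.0, 87.5]
ft_force: [-1.8, 0.1, 6.1]
finger_gap: 31.3
grip_force: 49.1
```

arm_command([
  [[0,0,0.005,0,0,0,-0.5],[0,0,0.015,0,0,0,-0.5],[0,0,0.03,0,0,0,-0.5],[0,0,0.035,0,0,0,-0.5],[0,0,0,0,0,0,-0.5],[0,0,0,0,0,0,-0.5]],
])

```text
time: 20.12
tool_pos: [591.3, 62.0, 99.8]
tcp_rot: [-180.0, 0.0, 87.5]
ft_force: [-0.5, 0.0, -1.7]
finger_gap: 31.3
grip_force: 49.6
```

Run:
```python
from h import *
s=status.sense();print(s['tool_pos'],s['joint_pos'])
a=viewer.snapshot('wrist')[:,:,::-1];b=viewer.snapshot('scene')[:,:,::-1]
cv2.imwrite('pics/v5.png',cv2.vconcat([cv2.resize(a,(480,360)),cv2.resize(b[140:320,250:490],(320,240)).copy() if 0 else cv2.resize(b[140:320,200:560],(480,240))]))
```

```text
[591.31162246  62.03278676  99.84468628] [1.04857790e+00 1.22694729e+01 9.39948215e+01 2.17230609e-04
 7.37498839e+01 3.51294320e+00]
```

View pics/v5.png

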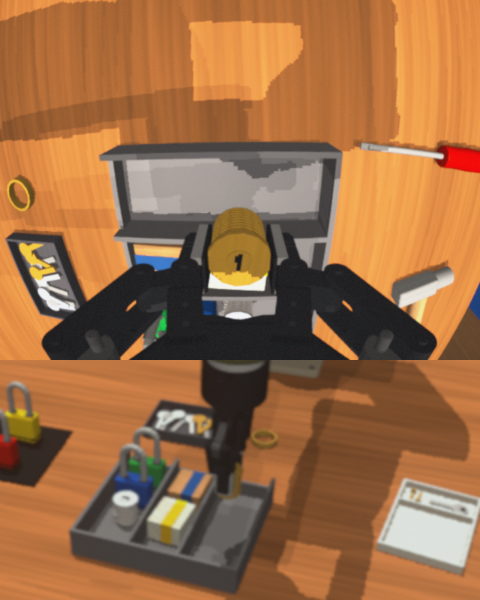

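The cylinder is held upright. The job-tray compartment centre works out at about (493, 314).

arm_command([
  [[-0.0164,0.042,0.01,0,0,0,-0.5],[-0.0164,0.042,0.01,0,0,0,-0.5],[-0.0164,0.042,0,0,0,0,-0.5],[-0.0164,0.042,0,0,0,0,-0.5],[-0.0164,0.042,0,0,0,0,-0.5],[-0.0164,0.042,0,0,0,0,-0.5],[0,0,0,0,0,0,-0.5],[0,0,0,0,0,0,-0.5]],
])

```text
time: 21.22
tool_pos: [492.6, 313.5, 118.8]
tcp_rot: [-179.9, 0.1, 87.6]
ft_force: [0.3, -0.6, -1.9]
finger_gap: 31.6
grip_force: 49.7
```

arm_command([
  [[0,0,-0.04,0,0,0,-0.5],[0,0,-0.03,0,0,0,-0.5],[0,0,-0.02,0,0,0,-0.5],[0,0,-0.008,0,0,0,-0.5],[0,0,0,0,0,0,-0.5],[0,0,0,0,0,0,-0.5]],
])

```text
time: 21.98
tool_pos: [494.3, 314.5, 23.5]
tcp_rot: [179.9, -0.1, 87.5]
ft_force: [0.2, -0.7, -0.9]
finger_gap: 31.9
grip_force: 49.8
```

arm_command([
  [[0,0,-0.005,0,0,0,-0.5],[0,0,-0.003,0,0,0,-0.5],[0,0,-0.001,0,0,0,-0.5],[0,0,0,0,0,0,-0.5],[0,0,0,0,0,0,-0.5]],
])

```text
time: 22.6
tool_pos: [493.3, 314.3, 13.6]
tcp_rot: [180.0, -0.0, 87.5]
ft_force: [-2.9, -0.4, 5.5]
finger_gap: 31.3
grip_force: 50.1
```

arm_command([
  [[0,0,0,0,0,0,-0.1],[0,0,0,0,0,0,0.3],[0,0,0,0,0,0,0.3],[0,0,0,0,0,0,0.3],[0,0,0.01,0,0,0,0.3],[0,0,0.03,0,0,0,0.5],[0,0,0.04,0,0,0,1],[0,0,0.04,0,0,0,1],[0,0,0.04,0,0,0,1],[0,0,0,0,0,0,1]],
])

```text
time: 23.85
tool_pos: [495.8, 315.4, 178.8]
tcp_rot: [179.6, -0.3, 87.5]
ft_force: [0.0, 0.0, -0.1]
finger_gap: 85.1
grip_force: 0.0
```

Run:
```python
from h import *
np.set_printoptions(precision=1,suppress=True)
s=status.sense();print(s['tool_pos'],s['tcp_rot'],s['ft_force'])
m=viewer.camera_model('wrist');im=viewer.snapshot('wrist')[:,:,::-1].copy()
cv2.imwrite('pics/w6.png',im)
hsv=cv2.cvtColor(im,cv2.COLOR_BGR2HSV);H,S,V=[hsv[:,:,i].astype(int) for i in range(3)]
k=(H>15)&(H<33)&(S>100)&(V>150);print(proj(m,[494,314,39],True))
u,v=proj(m,[494,314,39],True)[0].astype(int); q=np.zeros_like(k);q[v-45:v+45,u-45:u+45]=k[v-45:v+45,u-45:u+45]
w=onz(m,blob(q)[0][:,0],39,True);print(cv2.minEnclosingCircle(w.astype(np.float32)))
```

```text
[495.8 315.4 178.8] [179.6  -0.3  87.5] [ 0.   0.  -0.1]
[[314.7 228.5]]
((492.468505859375, 326.3582763671875), 10.410676002502441)
```

View pics/w6.png

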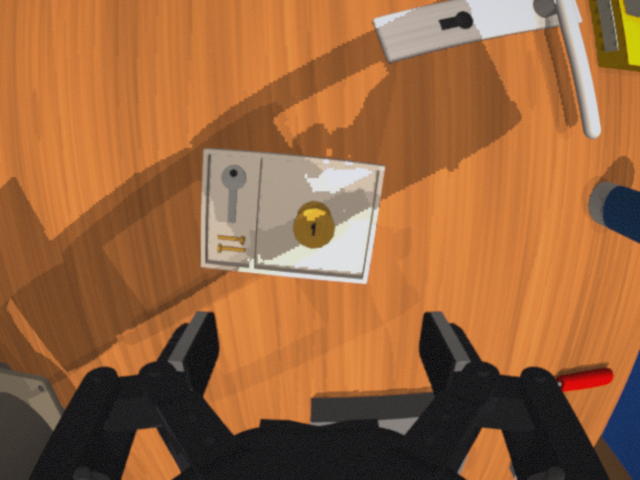

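The brass cylinder stands upright and centred in the large compartment (314,226). Now back to the mat for red.

arm_command([
  [[0.001,-0.043,0,0,0,0.112,1],[0.001,-0.043,0,0,0,0.112,1],[0.001,-0.044,0,0,0,0.112,1],[0.001,-0.044,0,0,0,0.112,1],[0.001,-0.044,0,0,0,0.112,1],[0.001,-0.044,0,0,0,0.112,1],[0.001,-0.044,0,0,0,0.112,1],[0.001,-0.044,0,0,0,0.112,1],[0.001,-0.044,0,0,0,0.112,1],[0.001,-0.044,0,0,0,0.112,1]],
])

```text
time: 25.15
tool_pos: [502.1, -125.1, 171.7]
tcp_rot: [-180.0, -0.1, 151.9]
ft_force: [0.7, 0.6, 0.2]
finger_gap: 85.3
grip_force: 0.0
```

arm_command([
  [[0.002,-0.044,0,0,0,0.112,1],[0.002,-0.044,0,0,0,0.112,1],[0.002,-0.044,0,0,0,0.112,1],[0.002,-0.044,0,0,0,0.112,1],[0,0,0,0,0,0,1],[0,0,0,0,0,0,1],[0,0,0,0,0,0,1]],
])

```text
time: 26.02
tool_pos: [511.1, -298.7, 172.5]
tcp_rot: [180.0, -0.0, 177.4]
ft_force: [-0.1, 0.7, -0.4]
finger_gap: 85.5
grip_force: 0.0
```

arm_command([
  [[0.0008,0,-0.04,0,0,0,1],[0,0,-0.04,0,0,0,1],[0,0,-0.025,0,0,0,1],[0,0,-0.01,0,0,0,1],[0,0,-0.005,0,0,0,1],[0,0,0,0,0,0,1],[0,0,0,0,0,0,1]],
])

```text
time: 26.9
tool_pos: [512.8, -300.4, 54.4]
tcp_rot: [-179.9, 0.1, 177.4]
ft_force: [-0.7, -0.5, -0.3]
finger_gap: 85.6
grip_force: 0.0
```

arm_command([
  [[0,0,0,0,0,0,0.2],[0,0,0,0,0,0,0],[0,0,0,0,0,0,-0.5],[0,0,0,0,0,0,-0.5],[0,0,0,0,0,0,-0.5],[0,0,0,0,0,0,-0.5],[0,0,0,0,0,0,-0.5]],
])

```text
time: 27.78
tool_pos: [512.2, -300.0, 53.5]
tcp_rot: [-180.0, 0.0, 177.4]
ft_force: [-1.2, 0.7, 6.7]
finger_gap: 37.7
grip_force: 50.1
```

arm_command([
  [[0,0,0.005,0,0,0,-0.5],[0,0,0.015,0,0,0,-0.5],[0,0,0.035,0,0,0,-0.5],[0,0,0.035,0,0,0,-0.5],[0,0,0.035,0,0,0,-0.5],[0,0,0,0,0,0,-0.5]],
])

```text
time: 28.52
tool_pos: [514.0, -301.4, 182.8]
tcp_rot: [-179.8, 0.4, 177.4]
ft_force: [-0.1, -0.2, -4.3]
finger_gap: 37.5
grip_force: 50.7
```

arm_command([
  [[0.0045,0.045,0,0,0,0,-0.5],[0.0045,0.045,0,0,0,0,-0.5],[0.0045,0.045,0,0,0,0,-0.5],[0.0045,0.045,0,0,0,0,-0.5],[0.0045,0.045,0,0,0,0,-0.5],[0.0045,0.045,0,0,0,0,-0.5],[0.0045,0.045,0,0,0,0,-0.5],[0.0045,0.045,0,0,0,0,-0.5],[0,0,0,0,0,0,-0.5],[0,0,0,0,0,0,-0.5]],
])

```text
time: 29.78
tool_pos: [547.2, 59.8, 176.8]
tcp_rot: [-180.0, -0.1, 177.4]
ft_force: [-0.3, -0.6, -3.3]
finger_gap: 37.7
grip_force: 51.2
```

arm_command([
  [[0.0015,0.0012,-0.04,0,0,0,-0.5],[0,0,-0.04,0,0,0,-0.5],[0,0,-0.025,0,0,0,-0.5],[0,0,-0.01,0,0,0,-0.5],[0,0,0,0,0,0,-0.5],[0,0,0,0,0,0,-0.5],[0,0,0,0,0,0,-0.5]],
])

```text
time: 30.65
tool_pos: [550.6, 61.2, 64.6]
tcp_rot: [180.0, 0.1, 177.4]
ft_force: [0.1, 0.4, -2.7]
finger_gap: 37.7
grip_force: 51.4
```

arm_command([
  [[-0.0012,0,-0.005,0,0,0,-0.5],[0,0,-0.003,0,0,0,-0.5],[0,0,-0.001,0,0,0,-0.5],[0,0,0,0,0,0,-0.5],[0,0,0,0,0,0,-0.5]],
])

```text
time: 31.28
tool_pos: [548.5, 61.3, 54.5]
tcp_rot: [180.0, 0.0, 177.4]
ft_force: [-2.5, 1.1, 5.7]
finger_gap: 37.3
grip_force: 51.9
```

It's down on the tray floor. Release it and go for yellow.

arm_command([
  [[0,0,0,0,0,0,0.2],[0,0,0,0,0,0,1],[0,0,0,0,0,0,1],[0,0,0,0,0,0,1],[0,0,0,0,0,0,1],[0,0,0.03,0,0,0,1],[0,0,0.03,0,0,0,1],[0,0,0.03,0,0,0,1],[0,0,0.03,0,0,0,1],[0,0,0,0,0,0,1]],
])

```text
time: 32.52
tool_pos: [550.3, 61.3, 177.3]
tcp_rot: [180.0, 0.3, 177.4]
ft_force: [-0.0, -0.2, 0.4]
finger_gap: 85.4
grip_force: 0.0
```

arm_command([
  [[-0.0135,-0.045,0,0,0,0,1],[-0.0135,-0.045,0,0,0,0,1],[-0.0135,-0.045,0,0,0,0,1],[-0.0135,-0.045,0,0,0,0,1],[-0.0135,-0.045,0,0,0,0,1],[-0.0135,-0.045,0,0,0,0,1],[-0.0135,-0.045,0,0,0,0,1],[-0.0135,-0.045,0,0,0,0,1],[0,0,0,0,0,0,1],[0,0,0,0,0,0,1]],
])

```text
time: 33.78
tool_pos: [439.9, -298.2, 172.9]
tcp_rot: [179.9, -0.1, 177.3]
ft_force: [-0.0, -0.1, -0.1]
finger_gap: 85.7
grip_force: 0.0
```

arm_command([
  [[0,0,-0.04,0,0,0,1],[0,0,-0.04,0,0,0,1],[0,0,-0.025,0,0,0,1],[0,0,-0.01,0,0,0,1],[0,0,-0.005,0,0,0,1],[0,0,0,0,0,0,1],[0,0,0,0,0,0,1]],
])

```text
time: 34.65
tool_pos: [441.1, -299.3, 55.3]
tcp_rot: [-179.9, 0.1, 177.4]
ft_force: [0.1, 0.5, -0.5]
finger_gap: 85.5
grip_force: 0.0
```

arm_command([
  [[0,0,0,0,0,0,0.2],[0,0,0,0,0,0,0],[0,0,0,0,0,0,-0.5],[0,0,0,0,0,0,-0.5],[0,0,0,0,0,0,-0.5],[0,0,0,0,0,0,-0.5],[0,0,0,0,0,0,-0.5]],
])

```text
time: 35.52
tool_pos: [440.6, -299.1, 54.5]
tcp_rot: [-180.0, 0.0, 177.4]
ft_force: [-0.8, -0.2, 6.1]
finger_gap: 37.6
grip_force: 50.1
```

arm_command([
  [[0,0,0.005,0,0,0,-0.5],[0,0,0.015,0,0,0,-0.5],[0,0,0.035,0,0,0,-0.5],[0,0,0.035,0,0,0,-0.5],[0,0,0.035,0,0,0,-0.5],[0,0,0,0,0,0,-0.5]],
])

```text
time: 36.28
tool_pos: [442.1, -300.2, 183.5]
tcp_rot: [-179.8, 0.3, 177.4]
ft_force: [0.1, -0.5, -1.4]
finger_gap: 37.1
grip_force: 50.5
```

arm_command([
  [[0.0083,0.0453,0,0,0,0,-0.5],[0.0083,0.0453,0,0,0,0,-0.5],[0.0083,0.0453,0,0,0,0,-0.5],[0.0083,0.0453,0,0,0,0,-0.5],[0.0083,0.0453,0,0,0,0,-0.5],[0.0083,0.0453,0,0,0,0,-0.5],[0.0083,0.0453,0,0,0,0,-0.5],[0.0083,0.0453,0,0,0,0,-0.5],[0,0,0,0,0,0,-0.5],[0,0,0,0,0,0,-0.5]],
])

```text
time: 37.52
tool_pos: [506.0, 63.4, 178.1]
tcp_rot: [-180.0, -0.1, 177.4]
ft_force: [-0.3, -0.9, -2.5]
finger_gap: 37.6
grip_force: 50.9
```

arm_command([
  [[0.0003,0,-0.04,0,0,0,-0.5],[0,0,-0.04,0,0,0,-0.5],[0,0,-0.025,0,0,0,-0.5],[0,0,-0.01,0,0,0,-0.5],[0,0,0,0,0,0,-0.5],[0,0,0,0,0,0,-0.5],[0,0,0,0,0,0,-0.5]],
])

```text
time: 38.4
tool_pos: [508.1, 63.6, 65.5]
tcp_rot: [180.0, 0.1, 177.4]
ft_force: [-0.2, -0.6, -2.1]
finger_gap: 37.2
grip_force: 50.9
```

arm_command([
  [[0,0,-0.004,0,0,0,-0.5],[0,0,-0.002,0,0,0,-0.5],[0,0,0,0,0,0,-0.5],[0,0,0,0,0,0,-0.5]],
])

```text
time: 38.9
tool_pos: [507.0, 63.7, 58.0]
tcp_rot: [180.0, -0.0, 177.4]
ft_force: [0.2, 0.6, -1.9]
finger_gap: 37.4
grip_force: 50.9
```

arm_command([
  [[0,0,-0.002,0,0,0,-0.5],[0,0,-0.001,0,0,0,-0.5],[0,0,0,0,0,0,-0.5],[0,0,0,0,0,0,-0.5]],
])

```text
time: 39.4
tool_pos: [507.3, 63.6, 55.6]
tcp_rot: [-180.0, 0.0, 177.4]
ft_force: [-1.4, 0.2, 5.1]
finger_gap: 38.0
grip_force: 51.6
```

arm_command([
  [[0,0,0,0,0,0,0.2],[0,0,0,0,0,0,1],[0,0,0,0,0,0,1],[0,0,0,0,0,0,1],[0,0,0,0,0,0,1],[0,0,0.03,0,0,0,1],[0,0,0.03,0,0,0,1],[0,0,0.03,0,0,0,1],[0,0,0.03,0,0,0,1],[0,0,0,0,0,0,1]],
])

```text
time: 40.65
tool_pos: [509.0, 63.7, 178.3]
tcp_rot: [180.0, 0.3, 177.4]
ft_force: [0.6, -0.7, 0.1]
finger_gap: 85.4
grip_force: 0.0
```

arm_command([
  [[-0.02,0.045,0.02,0,0,0,1],[-0.02,0.045,0.02,0,0,0,1],[-0.02,0.045,0,0,0,0,1],[-0.02,0.045,0,0,0,0,1],[-0.02,0.045,0,0,0,0,1],[-0.02,0.045,0,0,0,0,1],[0,0.045,0,0,0,0,1],[0,0.045,0,0,0,0,1],[0,0,0,0,0,0,1],[0,0,0,0,0,0,1]],
])

```text
time: 41.9
tool_pos: [386.6, 423.0, 213.8]
tcp_rot: [-179.9, -0.1, 177.4]
ft_force: [-0.1, -0.3, 0.0]
finger_gap: 85.7
grip_force: 0.0
```

Run:
```python
from h import *
np.set_printoptions(precision=1,suppress=True)
a=viewer.snapshot('top')[:,:,::-1].copy();b=viewer.snapshot('scene')[:,:,::-1]
m=viewer.camera_model('top')
for im in (cv2.imread('pics/top0.png'),a):
    hsv=cv2.cvtColor(im,cv2.COLOR_BGR2HSV);H,S,V=[hsv[:,:,i].astype(int) for i in range(3)]
    for n,k,(x0,y0,x1,y1) in (('yel',(H>20)&(H<35)&(S>150)&(V>100),(268,247,300,268)),('red',((H<6)|(H>172))&(S>150)&(V>80),(268,226,300,246)),('blue',(H>100)&(H<125)&(S>150)&(V>60),(334,225,368,248)),('green',(H>50)&(H<80)&(S>120)&(V>50),(334,248,368,270))):
        q=np.zeros_like(k);q[y0:y1,x0:x1]=k[y0:y1,x0:x1]
        M=cv2.moments(q.astype(np.uint8),True);print(n,onz(m,[M['m10']/M['m00'],M['m01']/M['m00']],49)[0],end=' ')
    print()
cv2.imwrite('pics/v7.png',cv2.vconcat([cv2.resize(a[150:330,120:500],(640,300)),cv2.resize(b[140:310,180:580],(640,280))]))
```

```text
yel [502.3  62.9] red [544.  59.] blue [539.8 -74.6] green [496.9 -70.8] 
yel [502.7  63.4] red [544.3  61.9] blue [539.6 -74.6] green [496.9 -70.7]
```

View pics/v7.png

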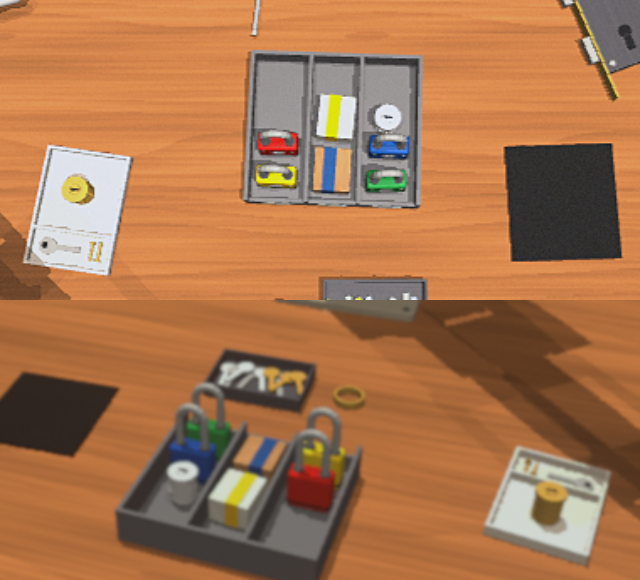

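All four padlocks are upright and within 3 mm of where they started. Brass stands in the job tray and the arm is clear, so I'm handing in.

```bash
python3 -c "
from bench import job
print(job.hand_in())"
```

```text
the job is handed in; nothing more can be done
None
```

The job is handed in: the brass cylinder stands key slot up in the job tray's large compartment, and both padlocks (red and yellow) are back upright within about 3 mm of where they started; blue, green and nickel look untouched (the hand-in gave no verdict).

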